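# Hold a lens barrel upright over the light panel

## Robot

A 6-joint arm with a two-finger parallel gripper is mounted at the origin on the work surface. World frame = base frame: x ahead of the robot, y to its left, z up, the work surface at z = 0. Lengths are in m, angles in rad, forces in N, time in s.
With the tool pointing down it reaches from about 0.35 to 0.975 m from the base axis. Payload 4.9 kg.
Tool frame: the origin (TCP) lies between the finger pads; the fingertips stand 17 mm ahead of it and the grasp point (between the pads) lies 2 mm behind it (manip.nose_length is the distance from the TCP to the fingertips, in m); z points along the fingers, y is the line along which they close (so a half turn about z gives the same grasp; the last joint's range is limited). The gripper opens to 85 mm and grips with 20 to 120 N. Pads are 22 mm wide; open, the fingers measure 114 mm over their backs; the gripper's body (76 mm by 85 mm) begins 54 mm behind the grasp point. The pads swing forward as they close: fully open they stand 13 mm farther back than shut.
Start: joints at [0.988, 0.053, 1.613, -0, 1.476, -0.119], TCP at [0.28, 0.559, 0.248] pointing down, gripper open.
Joint ranges: [-3.01, 3.01], [-1.01, 2.22], [0.06, 2.58], [-1.02, 4.17], [0.09, 2.62], [-3.14, 3.14]. Speed limits (rad/s): [2.57, 2.57, 3.14, 3.14, 3.14, 3.14].

## Interface

Orientations are given as a unit quaternion [w, x, y, z].
In Python, from plant import manip gives the robot as it stands. The module is installed in compiled form; this text tells all that it offers.
- The arm moves only by the tool apply_moves, never from a script. Its argument "moves" is a list of rows, each a list of 3 entries, a list of its own where there are three numbers: the turn, a rotation vector about the tool's x, y, z in rad, then the shift along the tool's x, y, z in cm, then the closure, from -1 (fully open) to 1 (shut), so that 0 is half open. A call has 1 to 20 rows; each row is the pose to reach, as a shift and turn from the pose commanded when the call began, along the tool's axes at that moment; what a row does not reach only later rows make up. A row lasts 1/10 s, in which the tool goes at most 50 mm and 8.59 degrees, less where a joint would pass 70% of its speed; a pose out of reach is approached as far as the arm can. A call with a gripper value outside its range is refused whole. The fingers move at their own pace and stop on an object; the grip force is fixed at half the most. Time passes only in rows, so rows that repeat a pose let the fingers close. It gives the time, the measured TCP pose, the force, the opening and the grip force at its end, in the units of the state.
- manip.state(): the state, without advancing time (a new reading comes with each control period).
- manip.grab_frame(name): name is "scene" or "top" or "wrist"; returns a dict with "image" (400x640x3 uint8, red, green, blue), "K" (3x3 intrinsics, pixels), "rvec" (rotation vector, rad) and "tvec" (3), from world to camera coordinates, as OpenCV has them. Camera axes: x right, y down, z forward; pixel columns grow to the right and rows downward; lengths in m; the calibration is good to about 2 mm. A picture is of the moment at which its call begins. There is no depth.
- manip.job_done(): hands the job in; it is judged then, once.
Trained networks look in a picture, given as the dict that the camera call returned (one of the last four; its "shot" number tells which), for a name from the list of things; names that differ only in an ending like _2 or _b are one class to them, and where a whole thing is asked for, a point or a joint stands for the part that bears it (a point fixed in the world has none). Each returns a list of dicts, best first, with "score" (0 to 1); they miss things now and then, are a little off and sometimes report something else, mostly with a low value. They report only what shows in the picture. A call takes as long as a camera call. They do not tell look-alikes from the thing itself.
- manip.look_for(picture, label): "location" ([x, y, z] in m, in the coordinates of the camera as it stood for that picture, good to about 4 mm: the middle of the surface that is visible of it).
- manip.silhouettes(picture, label): "pixels" (400x640 bool, what is visible of it).
- manip.spot_point(picture, label): "location" ([x, y, z] in m, in the coordinates of the camera as it stood for that picture, good to about 4 mm: a listed point, or the origin of a listed thing).
The state is a dict: "time": time; "joint_pos": joint angles; "joint_vel": joint speeds; "joint_efforts": joint torques, N m; "tool_pos": TCP position; "tool_rot": TCP orientation; "contact_force": force on the tool from outside, world axes, zero at the start; "ft_torque": the same for the moment, N m; "gripper_width": opening from 0.0 (shut) to 1.0 (fully open); "grasp_force": force on a finger pad.
Only numpy, scipy, OpenCV 4.12 (cv2) and the standard library are available. Lean on these libraries where they do the work, as an engineer would, in place of code of your own. Each camera call takes 0.05 s, during which the arm holds its last target. There are 200 camera calls.

## Task

Tip the nest's small pivot lever down, away from the lens barrel, so that its nose lifts clear of the barrel's flange, then draw the barrel out of its leaning nest. Turn it upright, glass end still uppermost, and finish while holding it still in the gripper over the middle of the light panel, its lower end about 80 mm above the lit surface, touching nothing else. Leave the lever tipped down, and do not disturb the tray, the bottle or the cup.

Things in the scene. Friction and masses are not known exactly. Their poses are not given: they have to be found in the camera images.
- lens: Black round lens barrel, 90 mm long, about 100 to 180 g. Origin: centre of its lower end; z runs along it to the glass end. Rear tube 34 mm diameter, z 0 to 44 mm; aluminium flange 54 mm diameter, z 44 to 50; front tube (to grip) 36 mm diameter, z 50 to 90. At the start the lower 36 mm sit loosely in the nest's bore, leaning 40 to 43 degrees.
- nest: Fixed aluminium block leaning on a dark base plate (x -63 to 87, y -50 to 50 mm, 10 mm thick). Origin: on the work surface straight under the bore's mouth; z up. The bore leans 40 degrees from vertical towards the nest's -x: the barrel is drawn out along (-0.643, 0, 0.766) in the nest's axes. Block 92 x 72 x 42 mm, face square to the bore; the lever sits on the face's upper (+x) edge.
- nest_mouth (a point): Centre of the bore's mouth, 66 mm above the work surface. The bore is 35.5 mm wide, 36 mm deep and closed at the bottom.
- lever (a joint): Steel pivot lever on the nest, rad, about the nest's y axis. 0 (0 to 0.1 at the start): its nose overlaps the flange's +x edge, its handle rises 80 degrees above level, leaning to the nest's +x. Grows as the handle is tipped to +x and down, to a stop at 0.75 (handle 37 degrees above level). The nose is clear from 0.5. No spring; light friction (1 N at the knob): it stays where left.
- lever_tip (a point): Centre of the black ball knob, 16 mm diameter, at the end of the lever's handle, a round bar 8 mm in diameter that runs straight from the pivot to the knob, 70 mm between centres.
- lever_pivot (a point): The lever's pivot: 31.1 mm towards +x and 97.3 mm above the nest's origin, in its plane y = 0.
- panel: Fixed flat light panel, a grey frame 130 x 130 mm with a white lit square 108 x 108 mm in it. Origin: centre of its underside, on the work surface; z up. It is 20 mm high in all.
- panel_top (a point): Centre of the light panel's lit top surface.
- tray: Bystander: clear tray 160 x 220 mm full of small black lenses, about 35 mm high. Origin: centre of its underside.
- bottle: Bystander: white plastic bottle, 52 mm diameter, 130 mm high. Origin: centre of its underside.
- cup: Bystander: open aluminium cup, 68 mm diameter, 60 mm high. Origin: centre of its underside.
Not all that is in view belongs to the job. Of the things like the lens, leave any that is blue or turquoise; of the rest the smaller one is meant.

How it is judged:
On the way, in this order (a step that is already met when the one before it is completed fails the run):
1. the lever is tipped down, its nose clear, with the barrel still in the nest (value of joint lever above 0.5 rad and distance of lens from where it was at the start of the episode below 0.015 m), for 0.2 s.
2. the barrel is drawn right out of the nest and carried by the fingers (distance of lens from where it was at the start of the episode above 0.04 m and contact force between lens and nest below 0.1 N and contact force between the fingers and lens above 1 N), for 0.2 s.
At the end, for the whole second after the job is handed in: The fingers hold the barrel still, glass end up, within 0.15 rad of upright, its lower end within 35 mm of the panel's middle (seen from above) and 40 to 130 mm above the lit surface, touching neither nest nor panel; the lever is still tipped down (above 0.5 rad) (angle between lens's own z axis and vertical below 0.15 rad and horizontal distance between lens and panel_top below 0.035 m and z of lens in the frame of panel_top between 0.04 and 0.13 m and contact force between the fingers and lens above 1 N and contact force between lens and nest below 0.1 N and contact force between lens and panel below 0.1 N and linear speed of lens below 0.03 m/s and angular speed of lens below 0.2 rad/s and value of joint lever above 0.5 rad); the arm keeps its last pose, push and grip.
It fails at once if the tray is moved more than 20 mm or tipped (distance of tray from where it was at the start of the episode above 0.02 m or angle between tray's own z axis and vertical above 0.3 rad).
It fails at once if the bottle is moved more than 20 mm or tipped (distance of bottle from where it was at the start of the episode above 0.02 m or angle between bottle's own z axis and vertical above 0.3 rad).
It fails at once if the cup is moved more than 20 mm or tipped (distance of cup from where it was at the start of the episode above 0.02 m or angle between cup's own z axis and vertical above 0.3 rad).
It also fails if it takes over 51 s, if anything falls off the work surface, if the arm or the gripper's body presses on something with over 40 N, if the wrist force passes 120 N, or if a joint passes its speed limit or range.

## Working session

There is one attempt and no reset: what is moved stays moved. The work goes in short steps, Python scripts to look and compute and a tool call to move; the robot and the scene stay as the last step left them, time stands still between calls to the robot, and variables do not carry over. Pictures are saved under pics/ and viewed, at most 10 in all, crops included, and the job is handed in when it is done.

Besides the shell and the picture viewer there is one more tool, called after "Emit:" as name(argument=value, ...) on one line, values as JSON. apply_moves: Moves the arm, as the interface text tells. Its arguments: {"type":"object","properties":{"moves":{"type":"array"}},"required":["moves"]}

```bash
mkdir -p pics; cat > h.py <<'E'
import numpy as np, cv2
from scipy.spatial.transform import Rotation as R
from plant import manip
def w(p,loc):
    M=cv2.Rodrigues(np.array(p['rvec'],float))[0]
    return M.T@(np.array(loc,float)-np.array(p['tvec'],float).ravel())
def px(p,X):
    return cv2.projectPoints(np.array(X,float).reshape(-1,3),np.array(p['rvec'],float),np.array(p['tvec'],float),np.array(p['K'],float),None)[0].reshape(-1,2)
def save(p,n,crop=None,s=1):
    im=p['image'][:,:,::-1]
    if crop: im=im[crop[1]:crop[3],crop[0]:crop[2]]
    if s!=1: im=cv2.resize(im,None,fx=s,fy=s,interpolation=cv2.INTER_CUBIC)
    cv2.imwrite('pics/'+n+'.png',im)
def tool():
    s=manip.state(); q=s['tool_rot']
    return np.array(s['tool_pos']),R.from_quat([q[1],q[2],q[3],q[0]])
E
python3 - <<'E'
from h import *
ps={}
for c in ('scene','top'):
    p=manip.grab_frame(c); save(p,c+'0')
    print(c,'cam at',w(p,[0,0,0]).round(3))
    for f,l in [('spot_point',x) for x in ('lens','nest','nest_mouth','lever_tip','lever_pivot','panel_top','tray','bottle','cup')]+[('look_for','lens')]:
        for d in getattr(manip,f)(p,l)[:4]:
            X=w(p,d['location']); print(f,l,round(d['score'],2),X.round(3),px(p,X)[0].round())
print(manip.state())
E
```

```text
scene cam at [1.527 0.066 0.819]
spot_point lens 0.89 [0.313 0.166 0.036] [367. 176.]
spot_point lens 0.85 [0.445 0.23  0.028] [387. 199.]
spot_point lens 0.72 [0.676 0.191 0.037] [381. 241.]
spot_point nest 0.75 [ 0.502  0.133 -0.001] [360. 215.]
spot_point lever_tip 0.74 [ 0.501  0.136 -0.001] [360. 215.]
spot_point lever_tip 0.58 [0.549 0.13  0.164] [361. 183.]
spot_point lever_pivot 0.49 [0.534 0.131 0.095] [360. 198.]
spot_point lever_pivot 0.27 [ 0.513 -0.157 -0.002] [276. 216.]
spot_point panel_top 0.86 [ 0.512 -0.156  0.02 ] [276. 211.]
spot_point bottle 0.91 [ 0.549 -0.381 -0.001] [210. 221.]
look_for lens 0.96 [0.673 0.252 0.053] [402. 237.]
look_for lens 0.85 [0.298 0.216 0.05 ] [380. 171.]
look_for lens 0.78 [0.463 0.272 0.034] [400. 201.]
look_for lens 0.45 [0.49  0.124 0.098] [358. 189.]
top cam at [0.389 0.031 1.521]
spot_point lens 0.71 [0.314 0.167 0.039] [259. 291.]
spot_point lens 0.68 [0.673 0.188 0.035] [255. 168.]
spot_point lens 0.57 [0.446 0.227 0.024] [240. 245.]
spot_point lens 0.51 [0.524 0.13  0.037] [274. 218.]
spot_point nest 0.76 [ 0.504  0.131 -0.002] 
[... 634 characters left out ...]
joint_pos': array([ 9.88009001e-01,  5.27333200e-02,  1.61290692e+00,  1.67696863e-05,
        1.47599021e+00, -1.18957733e-01]), 'joint_vel': array([ 0.00110771,  0.00070478, -0.00281671, -0.00027024, -0.00073995,
        0.0003157 ]), 'joint_efforts': array([ 3.35021314e-04, -3.93713558e+01, -3.70450759e+01, -1.75489890e-04,
        9.05555935e-04, -1.83125451e-05]), 'tool_pos': array([0.27957225, 0.55896488, 0.24827876]), 'tool_rot': array([-1.43346713e-05,  2.29842250e-01,  9.73227897e-01, -1.48788874e-05]), 'contact_force': array([ 0.34326506, -0.58933797,  0.28380259]), 'ft_torque': array([ 0.00082475, -0.01379454,  0.01735862]), 'grasp_force': 0.0, 'gripper_width': 1.0017981224028838}
```

View pics/scene0.png

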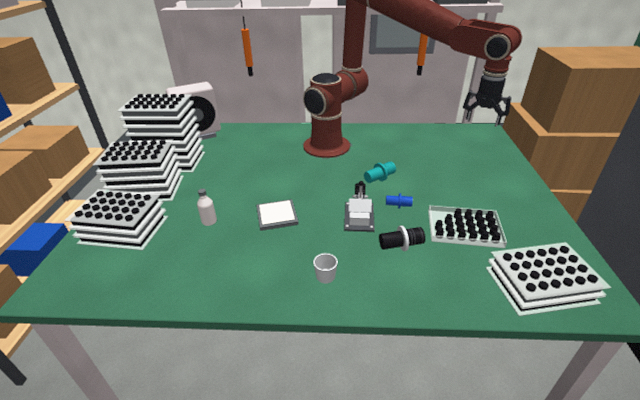

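```bash
python3 - <<'E'
import cv2
a=cv2.imread('pics/scene0.png')[140:270,310:470]; b=cv2.imread('pics/top0.png')[130:330,180:320]
a=cv2.resize(a,None,fx=3,fy=3,interpolation=2); b=cv2.resize(b,(273,390),interpolation=2)
cv2.imwrite('pics/c1.png',cv2.hconcat([a,b]))
E
```

```text
(no output)
```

View pics/c1.png

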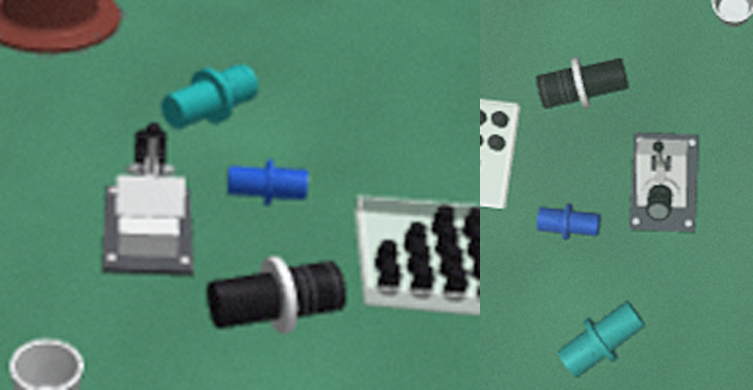

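The candidates (scene px) are: large black barrel lying (402,237), turquoise (380,171), blue (400,201), and the small black one leaning in the nest (358,189). The close crop confirms the one in the nest (top view 271,231), with the lever knob above it, as the right one.

```bash
cat >> h.py <<'E'
def ray(p,uv,z):
    M=cv2.Rodrigues(np.array(p['rvec'],float))[0]; c=w(p,[0,0,0])
    d=M.T@np.linalg.inv(p['K'])@np.array([uv[0],uv[1],1.]); return c+d*(z-c[2])/d[2]
def go(pos,Rt):
    t,r=tool()
    print('turn',(r.inv()*Rt).as_rotvec().round(3),'shift cm',(r.inv().apply(np.array(pos)-t)*100).round(2))
def Rxz(ydir,zdir):
    z=np.array(zdir,float); z/=np.linalg.norm(z); y=np.array(ydir,float); y-=z*(y@z); y/=np.linalg.norm(y)
    return R.from_matrix(np.array([np.cross(y,z),y,z]).T)
def nestR(deg): return R.from_euler('z',deg,degrees=True)
E
python3 - <<'E'
from h import *
p=manip.grab_frame('top')
P=[ray(p,(180+(x-480)/1.95,130+y/1.95),0.01) for x,y in [(635,133),(698,136),(630,229),(695,233)]]
print(np.round(P,3))
n=nestR(0)
N=np.array([.501,.130,0]); yaw=-2
n=nestR(yaw)
go(N+n.apply([.01,0,.30]),Rxz(n.apply([0,1,0]),[0,0,-1]))
E
```

```text
[[0.586 0.175 0.01 ]
 [0.583 0.078 0.01 ]
 [0.439 0.18  0.01 ]
 [0.434 0.081 0.01 ]]
turn [-0.     0.    -0.429] shift cm [-39.9  -28.04  -5.17]
```

Emit:
apply_moves(moves=[[[0, 0, -0.43], [-39.9, -28, -5.2], 1], [[0, 0, -0.43], [-39.9, -28, -5.2], 1], [[0, 0, -0.43], [-39.9, -28, -5.2], 1], [[0, 0, -0.43], [-39.9, -28, -5.2], 1], [[0, 0, -0.43], [-39.9, -28, -5.2], 1], [[0, 0, -0.43], [-39.9, -28, -5.2], 1], [[0, 0, -0.43], [-39.9, -28, -5.2], 1], [[0, 0, -0.43], [-39.9, -28, -5.2], 1], [[0, 0, -0.43], [-39.9, -28, -5.2], 1], [[0, 0, -0.43], [-39.9, -28, -5.2], 1], [[0, 0, -0.43], [-39.9, -28, -5.2], 1], [[0, 0, -0.43], [-39.9, -28, -5.2], 1], [[0, 0, -0.43], [-39.9, -28, -5.2], 1], [[0, 0, -0.43], [-39.9, -28, -5.2], 1]])

```text
time: 2.55
tool_pos: [0.5105, 0.1313, 0.3001]
tool_rot: [-0.0, 0.016, 1.0, 0.0]
contact_force: [-0.4, 0.8, -0.1]
gripper_width: 0.002
grasp_force: 0.0
```

```bash
python3 - <<'E'
from h import *
t,r=tool(); print(t.round(3), r.as_matrix().round(3).tolist(), manip.state()['gripper_width'])
p=manip.grab_frame('wrist'); save(p,'w1'); print('cam',w(p,[0,0,0]).round(3))
for l in ('lens','nest','nest_mouth','lever_tip','lever_pivot'):
    for d in manip.spot_point(p,l)[:3]:
        X=w(p,d['location']); print(l,round(d['score'],2),X.round(3),px(p,X)[0].round())
E
```

```text
[0.511 0.131 0.3  ] [[-0.999, 0.032, -0.0], [0.032, 0.999, 0.0], [0.0, 0.0, -1.0]] 0.0016120597513207854
cam [0.429 0.134 0.426]
lens 0.89 [0.448 0.226 0.026] [396. 110.]
lens 0.85 [0.527 0.13  0.042] [321. 176.]
lens 0.64 [0.673 0.192 0.039] [367. 272.]
nest_mouth 0.73 [0.498 0.129 0.065] [319. 158.]
lever_tip 0.71 [0.547 0.131 0.16 ] [322. 227.]
lever_tip 0.64 [0.568 0.476 0.001] [561. 189.]
```

View pics/w1.png

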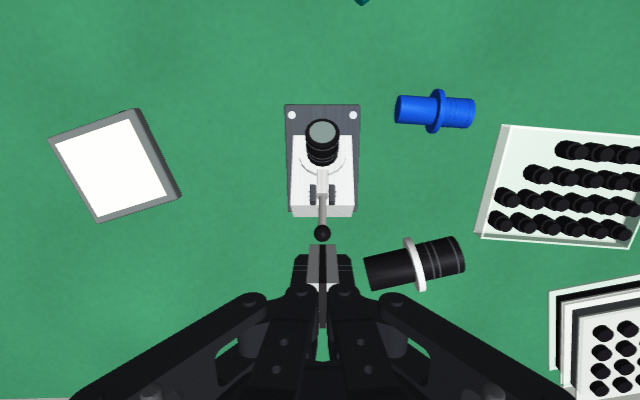

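The wrist view shows the glass at (322,130), knob at (322,233) and closed fingers at (322,260), so the nest is in line with the tool. I'll descend between barrel and knob, then push the knob to +x.

Emit:
apply_moves(moves=[[[0, 0, 0], [0, 0, 5], 1], [[0, 0, 0], [0, 0, 10], 1], [[0, 0, 0], [0, 0, 13], 1], [[0, 0, 0], [0, 0, 14.3], 1], [[0, 0, 0], [0, 0, 14.3], 1], [[0, 0, 0], [-1, 0, 14.3], 1], [[0, 0, 0], [-1.7, 0, 14.3], 1], [[0, 0, 0], [-2.3, 0, 14.3], 1], [[0, 0, 0], [-2.9, 0, 14.3], 1], [[0, 0, 0], [-3.5, 0, 14.3], 1], [[0, 0, 0], [-4, 0, 14.3], 1], [[0, 0, 0], [-4.4, 0, 14.3], 1], [[0, 0, 0], [-4.4, 0, 14.3], 1], [[0, 0, 0], [-4.4, 0, 14.3], 1]])

```text
time: 4.25
tool_pos: [0.5555, 0.1285, 0.1575]
tool_rot: [0.0, 0.017, 1.0, 0.0]
contact_force: [-0.7, -0.6, -0.7]
gripper_width: -0.002
grasp_force: 0.0
```

```bash
python3 - <<'E'
from h import *
for c in ('wrist','scene'):
    p=manip.grab_frame(c); save(p,c+'2')
    for l in ('lens','lever_tip','lever_pivot'):
        for d in manip.spot_point(p,l)[:4]:
            X=w(p,d['location']); print(c,l,round(d['score'],2),X.round(3),px(p,X)[0].round())
E
```

```text
wrist lens 0.91 [0.526 0.13  0.043] [323. 165.]
wrist lens 0.59 [0.446 0.224 0.031] [444.  52.]
wrist lever_pivot 0.55 [0.535 0.132 0.1  ] [325. 199.]
scene lens 0.91 [0.675 0.188 0.036] [380. 241.]
scene lens 0.82 [0.447 0.23  0.026] [387. 200.]
scene lens 0.69 [0.314 0.167 0.036] [367. 177.]
scene lens 0.47 [ 0.496  0.135 -0.002] [360. 214.]
scene lever_tip 0.51 [0.579 0.129 0.149] [361. 192.]
scene lever_pivot 0.57 [0.535 0.126 0.094] [359. 198.]
```

View pics/wrist2.png

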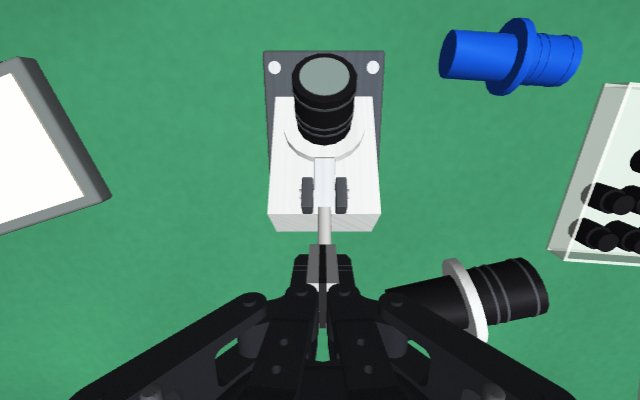

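The lever is tipped to about 0.57 rad (bar under fingers at 325,230), with the barrel still in place (glass at 323,77). I'll push 8 mm further for margin, then lift.

Emit:
apply_moves(moves=[[[0, 0, 0], [-0.4, 0, 0], 1], [[0, 0, 0], [-0.8, 0, 0], 1], [[0, 0, 0], [-0.8, 0, 0], 1], [[0, 0, 0], [-0.8, 0, 0], 1], [[0, 0, 0], [-0.6, 0, -3], 1], [[0, 0, 0], [0, 0, -8], 1], [[0, 0, 0], [0, 0, -12], 1], [[0, 0, 0], [0, 0, -12], 1]])

```text
time: 5.45
tool_pos: [0.5584, 0.1289, 0.286]
tool_rot: [0.007, 0.017, 1.0, 0.001]
contact_force: [-0.7, -0.0, 0.1]
gripper_width: 0.001
grasp_force: 0.0
```

```bash
python3 - <<'E'
from h import *
for c in ('wrist','top','scene'):
    p=manip.grab_frame(c)
    if c=='wrist': save(p,'wrist3')
    for l in ('lens','lever_tip','nest_mouth'):
        for d in manip.spot_point(p,l)[:4]:
            X=w(p,d['location'])
            if abs(X[0]-.53)<.08 and abs(X[1]-.13)<.05: print(c,l,round(d['score'],2),X.round(3),px(p,X)[0].round())
N=np.array([.499,.130,0]); n=nestR(-1.8); a=np.deg2rad(41)
M=N+n.apply([0,0,.066]); u=n.apply([-np.sin(a),0,np.cos(a)])
Rt=Rxz(n.apply([0,1,0]),-u)
for d in (.037+.07,.037): go(M+u*d,Rt); print((M+u*d).round(3))
E
```

```text
wrist lever_tip 0.6 [0.583 0.127 0.14 ] [320. 211.]
wrist nest_mouth 0.6 [0.498 0.133 0.066] [323. 114.]
top lens 0.58 [0.524 0.129 0.036] [274. 218.]
top lens 0.18 [0.499 0.127 0.066] [274. 226.]
scene lever_tip 0.62 [0.584 0.127 0.144] [360. 195.]
scene nest_mouth 0.59 [0.504 0.129 0.062] [359. 201.]
turn [-0.001 -0.716 -0.002] shift cm [12.61 -0.06 13.01]
[0.429 0.132 0.147]
turn [-0.001 -0.716 -0.002] shift cm [ 8.01 -0.05 18.29]
[0.475 0.131 0.094]
```

View pics/wrist3.png

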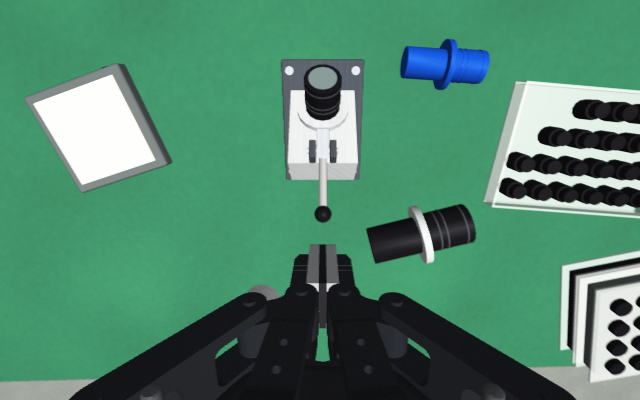

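The lever is at about 0.70 rad (knob at 322,213). Next I'll open, tilt and line up with the barrel axis, 70 mm out.

Emit:
apply_moves(moves=[[[0, -0.15, 0], [4, 0, 0], -1], [[0, -0.3, 0], [8, 0, 0], -1], [[0, -0.44, 0], [12.6, 0, 1], -1], [[0, -0.58, 0], [12.6, 0, 4], -1], [[0, -0.716, 0], [12.6, 0, 8], -1], [[0, -0.716, 0], [12.6, 0, 11], -1], [[0, -0.716, 0], [12.6, 0, 13], -1], [[0, -0.716, 0], [12.6, 0, 13], -1], [[0, -0.716, 0], [12.6, 0, 13], -1], [[0, -0.716, 0], [12.6, 0, 13], -1]])

```text
time: 7.05
tool_pos: [0.4306, 0.1331, 0.1502]
tool_rot: [0.352, 0.016, 0.936, -0.006]
contact_force: [0.6, 0.4, 0.5]
gripper_width: 1.001
grasp_force: 0.0
```

```bash
python3 - <<'E'
from h import *
p=manip.grab_frame('wrist'); save(p,'wrist4')
print(manip.state()['gripper_width'])
for l in ('lens','nest_mouth'):
  for d in manip.spot_point(p,l)[:3]:
    X=w(p,d['location']); print(l,round(d['score'],2),X.round(3),px(p,X)[0].round())
t,r=tool(); print(t.round(3)); z=r.as_matrix()[:,2]; print(z.round(3))
N=np.array([.499,.130,0]); n=nestR(-1.8)
for a in (40,41.5,43):
    b=np.deg2rad(a);u=n.apply([-np.sin(b),0,np.cos(b)]); E=N+n.apply([0,0,.066])+u*.054
    print(a,'glass px',px(p,E)[0].round(1))
print('axis px',px(p,t+z*.053)[0].round(1))
u=n.apply([-np.sin(np.deg2rad(41)),0,np.cos(np.deg2rad(41))])
go(N+n.apply([0,0,.066])+u*.037,Rxz(n.apply([0,1,0]),-u))
E
```

```text
0.9972118706567248
lens 0.72 [0.449 0.225 0.027] [450. 113.]
lens 0.69 [0.527 0.128 0.044] [319. 192.]
[0.43  0.133 0.15 ]
[ 0.658 -0.022 -0.753]
40 glass px [320.  225.6]
41.5 glass px [320.  223.6]
43 glass px [320.  221.5]
axis px [321.1 229.5]
turn [-0.001  0.003 -0.003] shift cm [ 0.31 -0.07  7.12]
```

View pics/wrist4.png

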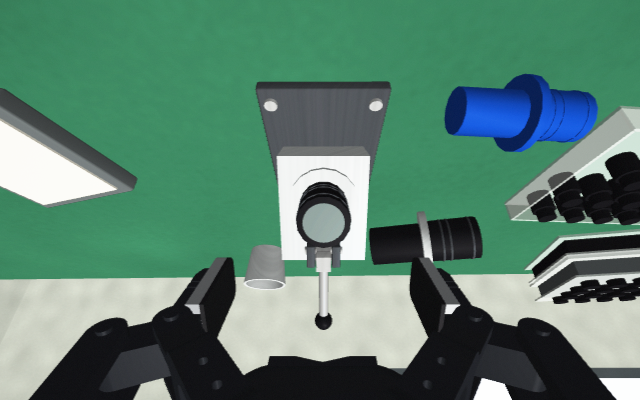

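The glass sits centred between the fingers at (323,222), as predicted, with the lever down behind. Next: advance along the axis and close.

Emit:
apply_moves(moves=[[[0, 0, 0], [0.3, 0, 2], -1], [[0, 0, 0], [0.3, 0, 4], -1], [[0, 0, 0], [0.3, 0, 5.5], -1], [[0, 0, 0], [0.3, 0, 6.6], -1], [[0, 0, 0], [0.3, 0, 7.1], -1], [[0, 0, 0], [0.3, 0, 7.1], -1], [[0, 0, 0], [0.3, 0, 7.1], 0], [[0, 0, 0], [0.3, 0, 7.1], 0.5], [[0, 0, 0], [0.3, 0, 7.1], 1], [[0, 0, 0], [0.3, 0, 7.1], 1], [[0, 0, 0], [0.3, 0, 7.1], 1], [[0, 0, 0], [0.3, 0, 7.1], 1], [[0, 0, 0], [0.3, 0, 7.1], 1], [[0, 0, 0], [0.3, 0, 7.1], 1]])

```text
time: 8.6
tool_pos: [0.4738, 0.1315, 0.0927]
tool_rot: [0.351, 0.016, 0.936, -0.006]
contact_force: [-5.8, 1.0, 4.4]
gripper_width: 0.401
grasp_force: 58.8
```

```bash
python3 - <<'E'
from h import *
s=manip.state(); print(s['gripper_width']*85,s['grasp_force'],s['contact_force'].round(1),s['ft_torque'].round(2),s['tool_pos'].round(3))
r=tool()[1]; n=nestR(-1.8)
print('bore dir in tool',r.inv().apply(n.apply([-.643,0,.766])).round(3))
E
```

```text
34.1030127122733 58.7806499004364 [-5.8  1.   4.4] [-0.03  0.57 -0.03] [0.474 0.132 0.093]
bore dir in tool [-0.019 -0.001 -1.   ]
```

Gripped at about 35 mm. I'll draw it straight out along the bore.

Emit:
apply_moves(moves=[[[0, 0, 0], [0, 0, -0.6], 1], [[0, 0, 0], [0, 0, -1.4], 1], [[0, 0, 0], [-0.05, 0, -2.4], 1], [[0, 0, 0], [-0.1, 0, -3.5], 1], [[0, 0, 0], [-0.1, 0, -5], 1], [[0, 0, 0], [-0.1, 0, -7], 1], [[0, 0, 0], [-0.1, 0, -9], 1], [[0, 0, 0], [-0.1, 0, -9], 1], [[0, 0, 0], [-0.1, 0, -9], 1], [[0, 0, 0], [-0.1, 0, -9], 1]])

```text
time: 9.6
tool_pos: [0.4148, 0.1331, 0.1588]
tool_rot: [0.349, 0.016, 0.937, -0.006]
contact_force: [0.7, -0.1, -2.2]
gripper_width: 0.391
grasp_force: 59.8
```

```bash
python3 - <<'E'
from h import *
s=manip.state(); print(s['gripper_width']*85,s['grasp_force'],s['contact_force'].round(1),s['tool_pos'].round(3))
for c in ('wrist','top','scene'):
    p=manip.grab_frame(c)
    if c=='wrist': save(p,'wrist5')
    for l in ('lens','lever_tip','panel_top'):
        for d in manip.spot_point(p,l)[:4]:
            X=w(p,d['location']); print(c,l,round(d['score'],2),X.round(3))
n=nestR(-1.8)
go([.513,-.154,.20],Rxz([0.0,1,0],[0,0,-1]))
E
```

```text
33.25439309847544 59.759345054626465 [ 0.7 -0.1 -2.2] [0.415 0.133 0.159]
wrist lens 0.91 [0.471 0.133 0.106]
wrist lens 0.87 [0.673 0.195 0.043]
wrist lens 0.85 [0.447 0.224 0.03 ]
wrist lever_tip 0.48 [0.468 0.13  0.108]
wrist panel_top 0.78 [ 0.514 -0.151  0.025]
top lens 0.96 [0.313 0.172 0.037]
top lens 0.9 [0.448 0.224 0.025]
top lens 0.89 [0.463 0.132 0.101]
top lens 0.62 [0.676 0.189 0.036]
top panel_top 0.63 [ 0.518 -0.152  0.019]
scene lens 0.85 [0.315 0.167 0.035]
scene lens 0.75 [0.446 0.227 0.03 ]
scene lens 0.6 [0.462 0.131 0.109]
scene lens 0.56 [0.677 0.191 0.035]
scene lever_tip 0.45 [0.581 0.128 0.143]
turn [-0.012  0.716 -0.032] shift cm [-10.71 -28.38   4.06]
```

View pics/wrist5.png

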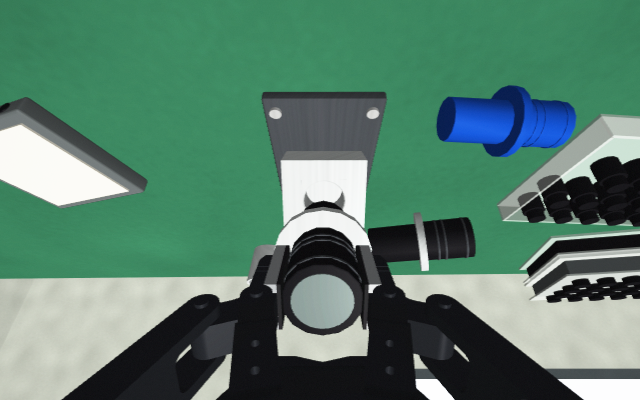

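The barrel is clear of the bore (323,190) and held squarely, glass at (323,300). Next I'll raise it, carry it over to the panel while turning it upright, and lower it.

Emit:
apply_moves(moves=[[[0, 0, 0], [-3, 0, -3.5], 1], [[0, 0, 0], [-6.5, 0, -7.5], 1], [[0, 0.1, 0], [-7.5, -3, -7], 1], [[0, 0.2, 0], [-8.5, -6, -6.5], 1], [[0, 0.3, -0.01], [-9.5, -9.5, -6], 1], [[0, 0.4, -0.01], [-10.5, -13, -5], 1], [[-0.01, 0.5, -0.02], [-12, -16.5, -4], 1], [[-0.01, 0.6, -0.03], [-13.5, -20, -3], 1], [[-0.012, 0.716, -0.032], [-15, -23.5, -2], 1], [[-0.012, 0.716, -0.032], [-15.5, -26.5, -2], 1], [[-0.012, 0.716, -0.032], [-15.8, -28.4, -2], 1], [[-0.012, 0.716, -0.032], [-13, -28.4, 1.5], 1], [[-0.012, 0.716, -0.032], [-10.7, -28.3, 4.1], 1], [[-0.012, 0.716, -0.032], [-9.3, -28.3, 5.8], 1], [[-0.012, 0.716, -0.032], [-9.3, -28.3, 5.8], 1], [[-0.012, 0.716, -0.032], [-9.3, -28.3, 5.8], 1], [[-0.012, 0.716, -0.032], [-9.3, -28.3, 5.8], 1], [[-0.012, 0.716, -0.032], [-9.3, -28.3, 5.8], 1]])

```text
time: 12.0
tool_pos: [0.5151, -0.1537, 0.18]
tool_rot: [0.002, 0.0, 1.0, -0.001]
contact_force: [-0.3, 0.5, -0.7]
gripper_width: 0.399
grasp_force: 60.0
```

```bash
python3 - <<'E'
from h import *
s=manip.state(); print(s['gripper_width']*85,s['grasp_force'],s['contact_force'].round(1),s['tool_pos'].round(3),tool()[1].as_matrix()[:,2].round(3))
for c in ('wrist','top','scene'):
    p=manip.grab_frame(c)
    if c=='scene': save(p,'scene6',(170,90,450,290),2.8)
    for l in ('lens','lever_tip','panel_top'):
        for d in manip.spot_point(p,l)[:5]:
            X=w(p,d['location'])
            if l!='lens' or X[1]<.1: print(c,l,round(d['score'],2),X.round(3))
go([.515,-.152,.177],Rxz([0.0,1,0],[0,0,-1]))
E
```

```text
33.9529458892863 60.01965522766113 [-0.3  0.5 -0.7] [ 0.515 -0.154  0.18 ] [ 0.004 -0.002 -1.   ]
wrist panel_top 0.82 [ 0.515 -0.151  0.023]
top lens 0.39 [ 0.517 -0.154  0.102]
top lever_tip 0.47 [0.583 0.129 0.144]
top panel_top 0.89 [ 0.516 -0.152  0.021]
scene lens 0.78 [ 0.516 -0.153  0.108]
scene lever_tip 0.51 [0.581 0.126 0.146]
scene panel_top 0.93 [ 0.51  -0.156  0.02 ]
turn [ 0. -0. -0.] shift cm [-0.12  0.12  0.05]
```

View pics/scene6.png

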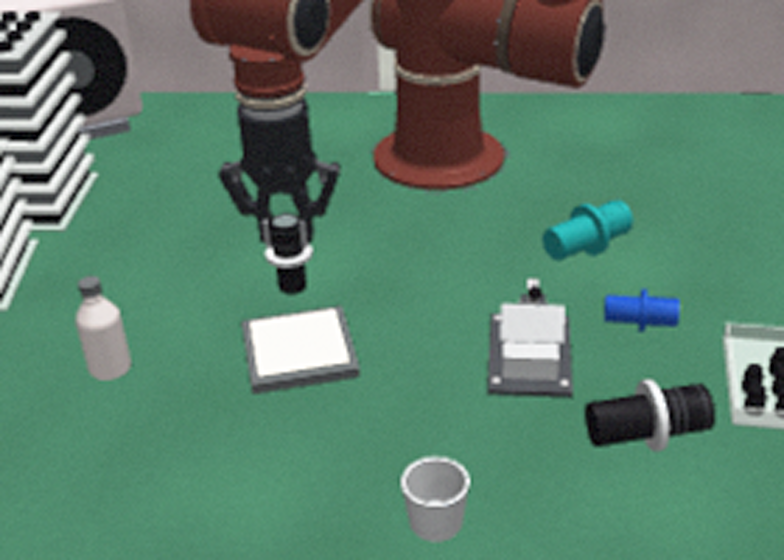

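The barrel hangs upright in the gripper over the panel (crop 290,255). Its lower end is at (0.516,-0.153,0.105), about 85 mm above the lit surface, and the lever is down at about 0.70 rad. The bottle, cup and tray look untouched. I'll hand it in.

```bash
python3 -c "from plant import manip; print(manip.job_done())"
```

```text
the job is handed in; nothing more can be done
None
```

Job handed in, no verdict returned: by my last measurements the barrel is held upright in the gripper over the middle of the panel, its lower end about 85 mm above the lit surface, with the lever tipped down at about 0.70 rad and the tray, bottle and cup untouched.

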